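# Fit the jaw coupling onto the generator

## Task

Fit the loose aluminium coupling half onto the coupling of the generator in the blue stand: every jaw in its own gap of the yellow star, the flange flat on the star all round, and the red setscrew facing straight out of the open side of the yellow guard, where a key can reach it. The shaft stands at no set angle, so do not lean on it: ease the coupling round by feel until the jaws drop in, then turn coupling and shaft together to bring the setscrew round. Let go of it, and leave the other parts and tools on the bench where they lie.

Things in the scene. Friction and masses are not known exactly. Their poses are not given: they have to be found in the camera images.
- coupling: Loose coupling half, bare aluminium, about 0.38 kg, standing jaws-down on the bench: six jaws, above them a round flange 72 mm across (14 to 26 mm above the jaw tips) and a round boss 44 mm across (26 to 64 mm). Origin: on the axis, at the jaw tips. z up along the axis, x through the red setscrew; red paint dashes on flange and boss top also point to the setscrew.
- boss (a point): Middle of the coupling's boss, on the axis, 45 mm above the jaw tips: the place to grip it from above (round, 44 mm wide).
- jaw (a point): Tip of the jaw under the setscrew, 26 mm from the axis. The six jaws are straight, 14 mm long, 10 mm wide (tangentially), reach from 18 to 33.5 mm from the axis and follow every 60 degrees.
- setscrew (a point): Red setscrew in the rim of the coupling's flange, 36 mm from the axis, 20 mm above the jaw tips.
- stand: Blue square-tube stand, fixed to the bench, 240 x 240 mm, its steel top plate 130 mm above the bench; a generator hangs in it, shaft up. Origin: on the bench below the shaft axis; z up, x to the open side of the guard. The yellow sheet guard stands on the plate round the other three sides, inner faces 82 mm from the axis, upper edge 186 mm above the bench.
- seat (a point): On the shaft axis at the top of the yellow star of the generator's coupling half (72 mm across), 174 mm above the bench; axes as the stand's. Fitted, the loose half's flange rests on the star, so its origin lies 14 mm below this point with 1.5 mm play on either side of each jaw; with its jaws standing on the star instead, it is 14 mm too high.
- gaps (a point): On the shaft axis at the floor of the star's gaps, 158 mm above the bench: six gaps 13 mm wide, 16 mm deep, open upwards and outwards, every 60 degrees. Their angle is not reported (this point does not turn) and differs every time: see it or feel for it. Between the gaps, the star's arms and the metal jaws end level.
- shaft_axis (a point): Where the shaft leaves the top plate, 130 mm above the bench. The shaft stays put under light rubbing and turns stiffly either way, without end, at about 0.3 N m, within a firm grip on the boss (30 N or more). Pushing down harder than about 15 N while feeling round can drag the shaft along; more than 60 N damages the star.
- opening (a point): Middle of the guard's open side, 82 mm from the shaft axis along the stand's +x, 180 mm above the bench: the setscrew must face this point (within 10 degrees).
- pulley: Bystander: dark steel V-belt pulley, 72 mm across, 22 mm high, with a 40 mm boss up to 40 mm. Origin at the middle of its underside.
- spare_star: Bystander: spare yellow star with twelve arms, 69 mm across, 14 mm high. Origin at the middle of its underside.
- bearing: Bystander: steel ball bearing lying flat, 62 mm across, 16 mm high. Origin at the middle of its underside.
- spring: Bystander: upright coil spring, 46 mm across, 98 mm high. Origin at the middle of its underside.
- spanner: Bystander: steel spanner lying flat, 190 mm long.
- mallet: Bystander: hammer lying flat, 280 mm long, wooden handle.
- oil: Bystander: white oil bottle with a red cap, 60 mm across, 150 mm high. Origin at the middle of its underside.
- grease: Bystander: green grease tin, 84 mm across, 70 mm high. Origin at the middle of its underside.
Things that resemble listed ones, but are neither listed nor needed, are in the scene too. What is shaped like the coupling but turquoise is not meant.

How it is judged (in metres and radians):
At the end, for the whole second after the job is handed in: The coupling sits at rest on the shaft axis (within 4 mm), upright (within 3.4 degrees), all jaws in their gaps with the flange down on the star (within 2.5 mm), and its setscrew faces the middle of the guard's open side (within 10 degrees) (horizontal distance between coupling and seat below 0.004 m and z of coupling in the frame of seat below -0.0115 m and angle between coupling's own z axis and vertical below 0.06 rad and x of setscrew in the frame of stand above 0 m and y of setscrew in the frame of stand between -0.0063 and 0.0063 m and linear speed of coupling below 0.02 m/s and angular speed of coupling below 0.1 rad/s); the robot touches nothing.
It fails at once if the coupling is pushed on the star, the shaft or the stand with more than 60 N (contact force between coupling and stand above 60 N).
It fails at once if a part or tool lying on the bench (pulley, spare star, bearing, spring, spanner, hammer, oil bottle, grease tin) is moved by more than 25 mm (distance of any of pulley, spare_star, bearing, spring, spanner, mallet, oil, grease from where it was at the start of the episode above 0.025 m).
It also fails if it takes over 64 s, if anything falls off the work surface, if the arm or the gripper's body presses on something with over 40 N, if the wrist force passes 120 N, or if a joint passes its speed limit or range.

## Robot

A 7-joint arm with a two-finger parallel gripper is mounted at the origin on the work surface. World frame = base frame: x ahead of the robot, y to its left, z up, the work surface at z = 0. Lengths are in mm, angles in rad, forces in N, time in s.
With the tool pointing down it reaches from about 425 to 925 mm from the base axis. Payload 6.8 kg.
Tool frame: the origin (TCP) lies midway between the tips of the shut fingers; the grasp point (between the pads) lies 19 mm behind it; z points along the fingers, y is the direction in which the jaws open and shut (so a half turn about z gives the same grasp; the last joint's range is limited). The gripper opens to 88 mm and grips with 3 to 60 N. Pads are 20 mm wide; open, the fingers measure 115 mm over their backs; the gripper's body (75 mm by 178 mm) begins 61 mm behind the grasp point.
Start: joints at [-1.328, 0.477, 0.022, 1.555, -0.011, 1.109, -0.083], TCP at [231.96, 633.91, 222.664] pointing down, gripper open.
Joint ranges: [-2.96, 2.96], [-0.34, 2.1], [-1.41, 1.46], [0.24, 2.44], [-1.37, 4.51], [0.17, 1.92], [-2.96, 2.96]. Speed limits (rad/s): [2.39, 2.39, 3.14, 3.14, 3.14, 3.14, 3.14].

## Interface

Orientations are given as a unit quaternion [w, x, y, z].
In Python, from plant import move_pose, move_linear, set_joints, move_gripper, sleep, inverse_kinematics, capture, camera_model, Unreachable, finish_job, current_clock, current_joint_pos, current_joint_velocities, current_tau, current_tcp_pos, current_tool_rot, current_contact_force, current_moment, current_gripper_width gives the robot as it stands. Calls block until the motion is done:
- move_pose(position, orientation): joint-space move of the TCP to a pose.
- move_linear(position, rot=None, rate=150): straight line of the TCP; rot=None keeps the orientation; rate is the mean speed in mm/s.
- set_joints(angles): joint-space move.
- move_gripper(opening): opening from 0.0 (shut) to 1.0 (fully open); the grip force is fixed at half the most; returns when the fingers have stopped.
- sleep(seconds).
- inverse_kinematics(position, orientation): joint angles nearest the present ones, or None.
- capture(name): name is "scene" or "top" or "wrist"; returns the picture (384x512x3 uint8, blue, green, red); there is no depth.
- camera_model(name): a dict with "camera_matrix" (3x3 intrinsics, pixels), "R" (3x3) and "t" (3): a world point X has camera coordinates R X + t. Camera axes: x right, y down, z forward; pixel columns grow to the right and rows downward; lengths in mm; the calibration is good to about 2 mm. The wrist camera is an equidistant fisheye: a pixel r from the principal point sees the ray r / f radians off the axis. A picture is of the moment at which its call begins: read the wrist's pose just before it. camera_model takes no time and is no camera call; for the wrist camera it gives the pose at the moment of the call.
A pose or a line that the arm cannot do raises Unreachable and nothing moves.
- finish_job(): hands the job in, once; it reports no verdict.
Readings, each from a call of its own:
- current_clock(): time.
- current_joint_pos(): joint angles.
- current_joint_velocities(): joint speeds.
- current_tau(): joint torques, N m.
- current_tcp_pos(): TCP position.
- current_tool_rot(): TCP orientation.
- current_contact_force(): force on the tool from outside, world axes, zero at the start.
- current_moment(): the same for the moment, N m.
- current_gripper_width(): opening from 0.0 (shut) to 1.0 (fully open).
Only numpy, scipy, OpenCV 4.12 (cv2) and the standard library are available. Lean on these libraries where they do the work, as an engineer would, in place of code of your own. Each camera call takes 0.05 s, during which the arm holds its last target.

## Working session

There is one attempt and no reset: what is moved stays moved. The work goes in short steps, each a Python script; the robot and the scene stay as the last script left them, time stands still between calls to the robot, and variables do not carry over. Pictures are saved under pics/ and viewed, and the job is handed in when it is done.

```bash
mkdir -p pics; ls; python3 - <<'E'
from plant import *
import cv2
for n in("scene","top","wrist"):
    if n=="wrist": m=camera_model(n)
    im=capture(n); cv2.imwrite(f"pics/{n}0.png",im)
    m=camera_model(n); print(n,m)
print(current_clock(),current_tool_rot(),current_contact_force())
E
```

```text
pics
scene {'camera_matrix': array([[434.96665394,   0.        , 258.44623546],
       [  0.        , 434.96665394, 189.86328282],
       [  0.        ,   0.        ,   1.        ]]), 'R': array([[ 1.70020422e-01,  9.85440530e-01, -1.35953312e-04],
       [ 8.01155942e-01, -1.38305689e-01, -5.82254836e-01],
       [-5.73796317e-01,  9.88862932e-02, -8.13006327e-01]]), 't': array([-113.83163196, -362.53077489, 1650.6564929 ])}
top {'camera_matrix': array([[434.55069906,   0.        , 256.414008  ],
       [  0.        , 434.55069906, 196.12842188],
       [  0.        ,   0.        ,   1.        ]]), 'R': array([[ 0.01716359, -0.99983576,  0.00581948],
       [-0.9967979 , -0.01756549, -0.07800895],
       [ 0.07809836, -0.00446193, -0.99693567]]), 't': array([  -8.15212157,  572.07438745, 1456.46363968])}
wrist {'camera_matrix': array([[297.31863964,   0.        , 256.24810696],
       [  0.        , 297.31863964, 191.74887381],
       [  0.        ,   0.        ,   1.        ]]), 'R': array([[ 0.34314026,  0.93928295, -0.00151326],
       [ 0.9117858 , -0.33270712,  0.24073353],
       [ 0.22561342, -0.08398514, -0.97059007]]), 't': array([-674.8788998,  -30.4241169,  389.4590757])}
0.15 [-8.36206292e-05  1.74513535e-01  9.84654544e-01 -6.69129706e-04] [ 0.3141152  -1.04282442 -0.57485505]
```

View pics/scene0.png

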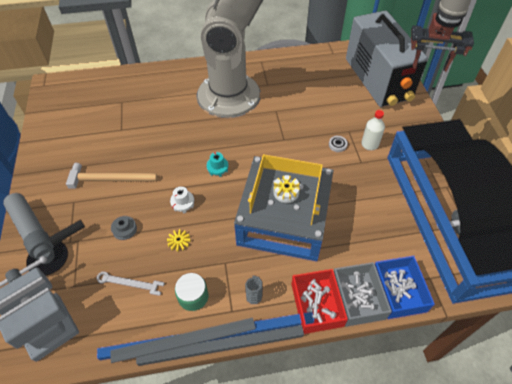

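View pics/top0.png

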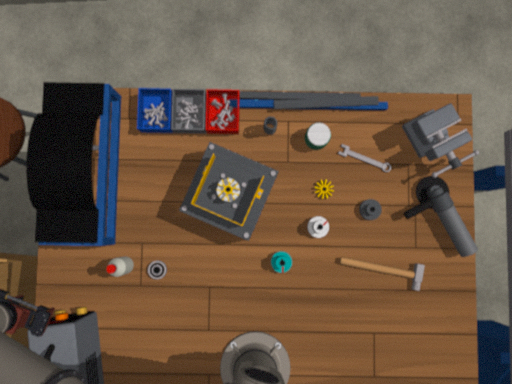

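View pics/wrist0.png

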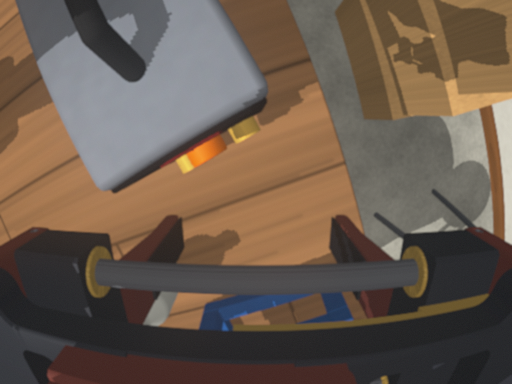

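The scene and top views show the coupling (white/aluminium) at top pixel (318,227), the stand's star at (228,189), and the turquoise decoy at (281,262). I'll zoom in next.

```bash
cat > h.py <<'E'
from plant import *
import numpy as np, cv2
def ray(m,u,v,fish=False):
    K=m["camera_matrix"];R=m["R"];t=m["t"]
    x=(u-K[0,2])/K[0,0];y=(v-K[1,2])/K[1,1]
    if fish:
        th=np.hypot(x,y);s=np.sin(th)/th if th>1e-9 else 1
        d=np.array([x*s,y*s,np.cos(th)])
    else: d=np.array([x,y,1.])
    return -R.T@t, R.T@d
def onplane(m,u,v,z,fish=False):
    c,d=ray(m,u,v,fish); return c+d*(z-c[2])/d[2]
def proj(m,X,fish=False):
    K=m["camera_matrix"];p=m["R"]@np.asarray(X,float)+m["t"]
    if fish:
        r=np.hypot(p[0],p[1]);th=np.arctan2(r,p[2]);q=p[:2]/max(r,1e-9)*th
    else: q=p[:2]/p[2]
    return q*K[0,0]+K[:2,2]
E
python3 - <<'E'
from h import *
t=cv2.imread("pics/top0.png");s=cv2.imread("pics/scene0.png")
a=cv2.resize(t[135:245,170:280],(400,400),interpolation=cv2.INTER_CUBIC)
b=cv2.resize(t[205:250,295:340],(400,400),interpolation=cv2.INTER_CUBIC)
cv2.imwrite("pics/z1.png",np.hstack([a,b]))
m=camera_model("top")
print("coup",onplane(m,318,227,64),"star",onplane(m,228,189,174))
m=camera_model("scene")
print("coup",onplane(m,182,193,64),"star",onplane(m,287.5,186,174))
a=cv2.resize(s[145:255,230:340],(400,400),interpolation=cv2.INTER_CUBIC)
b=cv2.resize(s[175:220,160:205],(400,400),interpolation=cv2.INTER_CUBIC)
cv2.imwrite("pics/z2.png",np.hstack([a,b]))
E
```

```text
coup [ 470.53166599 -202.44538867   64.        ] star [580.56842991  89.66985321 174.        ]
coup [ 476.33293579 -199.50849032   64.        ] star [582.29800099  95.36045148 174.        ]
```

View pics/z1.png

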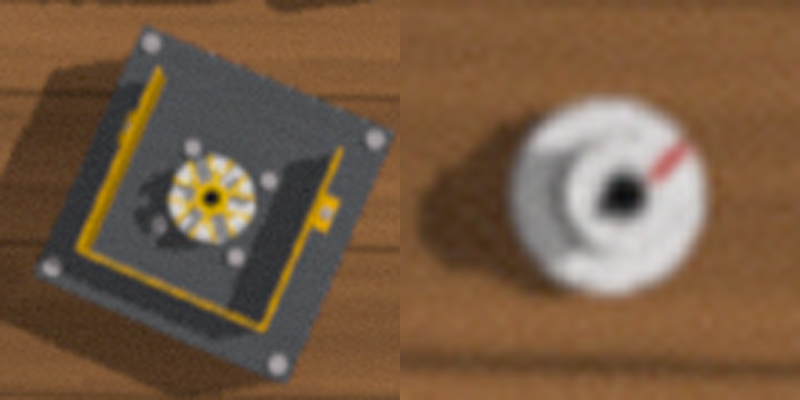

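View pics/z2.png

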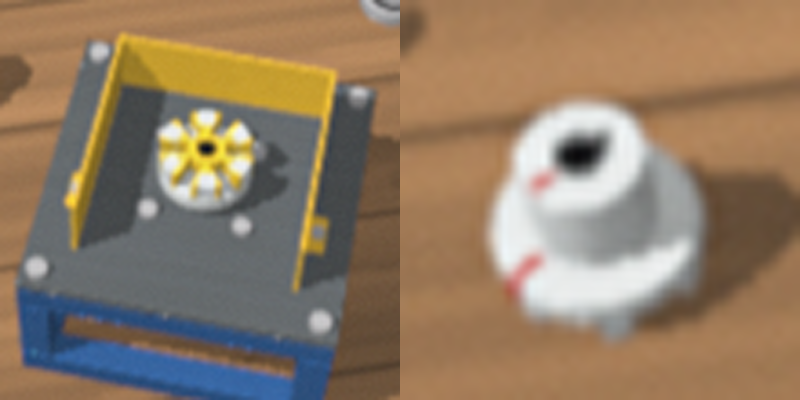

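```bash
cat >> h.py <<'E'
from scipy.spatial.transform import Rotation as Rn
def q_yaw(psi): # tool down, tool y axis at world yaw psi (rad)
    a=(psi)/2  # axis at angle: y image yaw = 2*ang-90
    ang=(psi+np.pi/2)/2
    return np.array([0,np.cos(ang),np.sin(ang),0])
def toolR():
    q=current_tool_rot(); return Rn.from_quat([q[1],q[2],q[3],q[0]]).as_matrix()
def yaw():
    R=toolR(); return np.arctan2(R[1,1],R[0,1])
E
python3 - <<'E'
from h import *
m=camera_model("wrist");c=-m["R"].T@m["t"]
R=toolR()
print("cam in tool",R.T@(c-current_tcp_pos()),"axis in tool",R.T@m["R"][2], np.degrees(yaw()))
for p in ([581,92,330],[474,-201,250]):
  for d in range(-180,180,20):
    j=inverse_kinematics(p,q_yaw(np.radians(d)))
    print(p,d,None if j is None else np.round(j,2))
E
```

```text
cam in tool [  64.5440102     0.64678643 -162.38557589] axis in tool [-2.40667748e-01 -2.54475829e-05  9.70607559e-01] 69.89929247508456
[581, 92, 330] -180 [-0.36  0.25  0.12  1.64 -0.03  1.25  2.91]
[581, 92, 330] -160 [-1.14  0.51  1.29  1.68 -0.5   1.34 -2.56]
[581, 92, 330] -140 [-1.14  0.51  1.29  1.68 -0.5   1.34 -2.21]
[581, 92, 330] -120 [-1.14  0.51  1.29  1.68 -0.5   1.34 -1.86]
[581, 92, 330] -100 [-0.9   0.32  0.83  1.67 -0.24  1.26 -1.77]
[581, 92, 330] -80 [-0.88  0.31  0.8   1.67 -0.23  1.26 -1.43]
[581, 92, 330] -60 [-0.82  0.29  0.71  1.67 -0.2   1.26 -1.11]
[581, 92, 330] -40 [-0.79  0.29  0.68  1.67 -0.19  1.26 -0.78]
[581, 92, 330] -20 [-0.78  0.28  0.66  1.67 -0.18  1.25 -0.43]
[581, 92, 330] 0 [-0.75  0.28  0.62  1.66 -0.17  1.25 -0.1 ]
[581, 92, 330] 20 [-0.72  0.27  0.58  1.66 -0.16  1.25  0.24]
[581, 92, 330] 40 [-0.69  0.27  0.53  1.66 -0.14  1.25  0.57]
[581, 92, 330] 60 [-0.65  0.26  0.49  1.66 -0.13  1.25  0.91]
[581, 92, 330] 80 [-0.61  0.26  0.44  1.66 -0.12  1.25  1.24]
[581, 92, 330] 100 [-0.54  0.26  0.35  1.65 -0.09  1.25  1.57]
[581, 92, 330] 120 
[... 638 characters left out ...]
01, 250] -40 [-0.6   0.3   1.08  1.95 -0.3   1.07 -0.09]
[474, -201, 250] -20 [-0.58  0.29  1.05  1.95 -0.28  1.06  0.24]
[474, -201, 250] 0 [-0.56  0.28  1.02  1.95 -0.27  1.06  0.58]
[474, -201, 250] 20 [-0.55  0.27  1.    1.95 -0.26  1.06  0.92]
[474, -201, 250] 40 [-0.53  0.26  0.97  1.95 -0.25  1.06  1.25]
[474, -201, 250] 60 [-0.54  0.27  0.99  1.95 -0.26  1.06  1.61]
[474, -201, 250] 80 [-0.56  0.28  1.02  1.95 -0.27  1.06  1.97]
[474, -201, 250] 100 [-0.59  0.29  1.06  1.95 -0.29  1.07  2.35]
[474, -201, 250] 120 [-0.57  0.28  1.04  1.95 -0.28  1.06  2.68]
[474, -201, 250] 140 [-0.44  0.23  0.86  1.94 -0.2   1.05  2.95]
[474, -201, 250] 160 [-0.71  0.42  1.3   1.95 -0.46  1.12 -2.71]
```

```bash
python3 - <<'E'
from h import *
def look(tg,d,zs,name):
    q=q_yaw(np.radians(d)); tx=np.radians(d)+np.pi/2
    # tool x = y rotated: for tool down, x = yaw+90
    p=np.array([tg[0]-64.5*np.cos(tx),tg[1]-64.5*np.sin(tx)])
    for i,z in enumerate(zs):
        P=[p[0],p[1],z]
        (move_pose(P,q) if i==0 else move_linear(P,rate=200))
    sleep(0.3)
    m=camera_model("wrist");im=capture("wrist");cv2.imwrite(f"pics/{name}.png",im);np.savez(f"pics/{name}.npz",**m)
    print(current_clock(),current_tcp_pos(),np.degrees(yaw()),current_contact_force(),proj(m,[tg[0],tg[1],zs[-1]-70],True))
p=current_tcp_pos(); move_linear([p[0],p[1],330],rate=300)
look((581,92),0,[330,240],"w1")
look((474,-201),0,[300,190],"w2")
E
```

```text
4.0917 [581.40142273  27.52667624 240.77937303] 0.0033660451121360216 [0.48115905 0.85610122 0.36970955] [254.30033491 120.99701722]
6.35 [ 474.37622276 -265.57796809  190.64977448] 0.005950282434391224 [ 0.51325774 -0.29657569  0.6994073 ] [254.36719265 120.66369082]
```

View pics/w1.png

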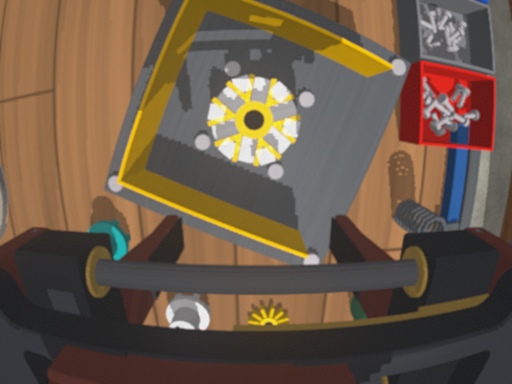

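View pics/w2.png

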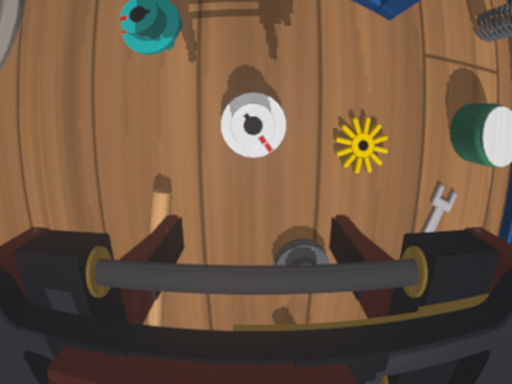

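```bash
python3 - <<'E'
from h import *
w=cv2.imread("pics/w1.png");v=cv2.imread("pics/w2.png")
a=cv2.resize(w[70:170,204:304],(400,400),interpolation=cv2.INTER_CUBIC)
b=cv2.resize(v[85:165,214:294],(400,400),interpolation=cv2.INTER_CUBIC)
cv2.imwrite("pics/z3.png",np.hstack([a,b]))
m1=dict(np.load("pics/w1.npz"));m2=dict(np.load("pics/w2.npz"))
P=[onplane(m1,*p,132,True) for p in((115,184),(311,260),(398,67))]
print(np.round(P,1)); d=P[1]-P[0]; e=P[1]-P[2]
print("yaw from side",np.degrees(np.arctan2(d[1],d[0])),np.degrees(np.arctan2(e[1],e[0]))+90, "mid diag",(P[0]+P[2])/2)
# star centre: outline
hsv=cv2.cvtColor(w,cv2.COLOR_BGR2HSV)
# dark bore
def blob(im,lo,hi,c,r):
    M=cv2.inRange(im,lo,hi); Z=np.zeros_like(M);cv2.circle(Z,c,r,255,-1);M&=Z
    n,l,s,ce=cv2.connectedComponentsWithStats(M)
    k=1+np.argmax(s[1:,4]);return ce[k],s[k,4]
c,A=blob(cv2.cvtColor(w,cv2.COLOR_BGR2GRAY),0,60,(254,120),14);print("bore star",c,A,onplane(m1,*c,172,True))
yel=cv2.inRange(hsv,(18,120,90),(35,255,255));Z=np.zeros_like(yel);cv2.circle(Z,(254,120),25,255,-1)
hub=cv2.morphologyEx(yel&Z,cv2.MORPH_OPEN,np.ones((5,5)));
cn=cv2.findContours(hub,cv2.RETR_EXTERNAL,cv2.CHAIN_APPROX_NONE)[0];cn=max(cn,key=cv2.contourArea)
print("hub",cv2.minEnclosingCircle(cn),onplane(m1,*cv2.minEnclosingCircle(cn)[0],174,True))
hv=cv2.cvtColor(v,cv2.COLOR_BGR2HSV)
wh=((hv[...,1]<60)&(hv[...,2]>90)).astype(np.uint8)*255;Z=np.zeros_like(wh);cv2.circle(Z,(253,125),48,255,-1);wh&=Z
cn=max(cv2.findContours(wh,cv2.RETR_EXTERNAL,cv2.CHAIN_APPROX_NONE)[0],key=cv2.contourArea)
ce,r=cv2.minEnclosingCircle(cn);el=cv2.fitEllipse(cv2.convexHull(cn));print("flange",ce,r,el,onplane(m2,*ce,26,True),onplane(m2,*el[0],26,True))
red=((hv[...,1]>100)&((hv[...,0]<8)|(hv[...,0]>172))).astype(np.uint8)*255;Z[:]=0;cv2.circle(Z,(253,125),34,255,-1);red&=Z
ys,xs=np.nonzero(red);print(len(xs),xs.mean(),ys.mean())
for x,y in zip(xs,ys): print((x,y),end=" ")
E
```

```text
[[440.   34.  132. ]
 [639.  -46.4 132. ]
 [720.8 151.3 132. ]]
yaw from side -21.99691632561788 -22.481139533508255 mid diag [580.4073881   92.63301852 132.        ]Traceback (most recent call last):
  File "<stdin>", line 17, in <module>
  File "<stdin>", line 16, in blob
    return _wrapfunc(a, 'argmax', axis=axis, out=out, **kwds)
    return bound(*args, **kwds)
ValueError: attempt to get argmax of an empty sequence
```

View pics/z3.png

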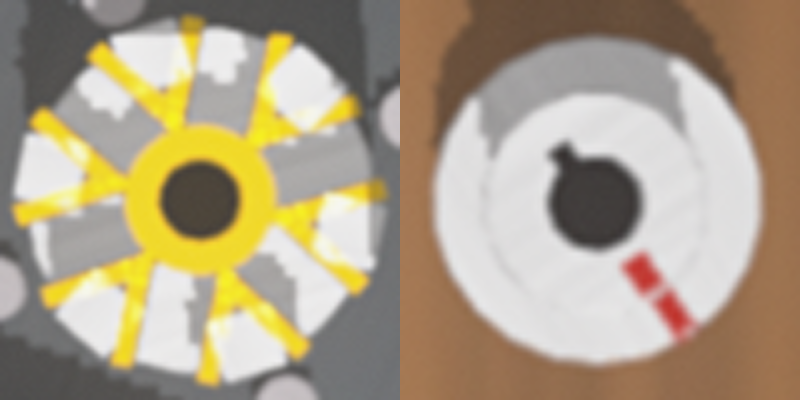

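```bash
python3 - <<'E'
from h import *
w=cv2.imread("pics/w1.png");v=cv2.imread("pics/w2.png")
m1=dict(np.load("pics/w1.npz"));m2=dict(np.load("pics/w2.npz"))
hsv=cv2.cvtColor(w,cv2.COLOR_BGR2HSV)
yel=cv2.inRange(hsv,(18,120,90),(35,255,255));Z=np.zeros_like(yel);cv2.circle(Z,(254,120),25,255,-1)
hub=cv2.morphologyEx(yel&Z,cv2.MORPH_OPEN,np.ones((5,5)));
cn=max(cv2.findContours(hub,cv2.RETR_EXTERNAL,cv2.CHAIN_APPROX_NONE)[0],key=cv2.contourArea)
hc=onplane(m1,*cv2.minEnclosingCircle(cn)[0],174,True)
print("hub",cv2.minEnclosingCircle(cn),hc)
tips=np.array([(192,20),(278,40),(355,105),(380,190),(360,285),(300,350),(208,380),(122,362),(50,298),(18,215),(38,118),(97,52)])/4.+[203.6,69.6]
W=np.array([onplane(m1,*t,174,True) for t in tips]);
(cx,cy),r=cv2.minEnclosingCircle(W[:,:2].astype(np.float32));print("tips circ",cx,cy,r,W.mean(0))
C=W.mean(0)
g=[];
for i in range(0,12,2):
    p=(W[i]+W[i+1])/2-C; g.append(np.degrees(np.arctan2(p[1],p[0])))
print("gaps",np.round(g,1),np.round(np.mod(np.array(g),60),1))
hv=cv2.cvtColor(v,cv2.COLOR_BGR2HSV)
wh=((hv[...,1]<60)&(hv[...,2]>90)).astype(np.uint8)*255;Z=np.zeros_like(wh);cv2.circle(Z,(253,125),48,255,-1);wh&=Z
cn=max(cv2.findContours(wh,cv2.RETR_EXTERNAL,cv2.CHAIN_APPROX_NONE)[0],key=cv2.contourArea)
ce,r=cv2.minEnclosingCircle(cn);el=cv2.fitEllipse(cv2.convexHull(cn));
print("flange",ce,r,el,onplane(m2,*ce,26,True),onplane(m2,*el[0],26,True))
fc=onplane(m2,*ce,26,True)
red=((hv[...,1]>100)&((hv[...,0]<8)|(hv[...,0]>172))).astype(np.uint8)*255;Z[:]=0;cv2.circle(Z,(253,125),34,255,-1);red&=Z
n,l,s,c=cv2.connectedComponentsWithStats(red);print(s,c)
ys,xs=np.nonzero(red)
bore=onplane(m2,214+597/5-.4-0*80,85+203/5-.4,64,True);print("bore top",bore)
for x,y in zip(xs,ys):
    p=onplane(m2,x,y,26,True)-fc;q=onplane(m2,x,y,64,True)-bore
    print((int(x),int(y)),np.round([np.hypot(*p[:2]),np.degrees(np.arctan2(p[1],p[0])),np.hypot(*q[:2]),np.degrees(np.arctan2(q[1],q[0]))],1))
E
```

```text
hub ((253.903564453125, 119.85608673095703), 24.867464065551758) [580.71267239  92.89675161 174.        ]
tips circ 580.383544921875 93.1660385131836 35.09739685058594 [580.4249555   93.06792314 174.        ]
gaps [  78.5   18.2  -41.8 -101.5 -161.7  138.1] [18.5 18.2 18.2 18.5 18.3 18.1]
flange (253.0684356689453, 124.18324279785156) 33.37193298339844 ((253.02743530273438, 124.36869049072266), (65.9435806274414, 66.1383285522461), 75.0112533569336) [ 472.22461711 -205.22188599   26.        ] [ 472.17981048 -205.42599064   26.        ]
[[     0      0    512    384 196543]
 [   259    136      7      7     31]
 [   265    144      7     10     34]] [[255.49674117 191.51584132]
 [262.         139.19354839]
 [268.41176471 147.61764706]]
bore top [ 551.33772216 -204.10990311   64.        ]
(261, 136) [  15.6  -56.3   72.1 -170.4]
(262, 136) [  16.3  -53.1   71.2 -170.3]
(260, 137) [  16.   -61.7   73.3 -169.8]
(261, 137) [  16.6  -58.4   72.3 -169.6]
(262, 137) [  17.2  -55.3   71.3 -169.5]
(263, 137) [  17.8  -52.4   70.4 -169.4]
(259, 138) [  16.6  -66.9   74.4 -169.2]
(260, 138) [  1
[... 1662 characters left out ...]
.9]
(267, 148) [  30.4  -59.7   69.4 -160. ]
(268, 148) [  31.   -58.    68.5 -159.7]
(269, 148) [  31.6  -56.3   67.6 -159.4]
(270, 148) [  32.2  -54.6   66.7 -159.1]
(271, 148) [  32.9  -53.    65.8 -158.9]
(268, 149) [  31.9  -59.    68.9 -159. ]
(269, 149) [  32.5  -57.3   67.9 -158.7]
(270, 149) [  33.1  -55.7   67.  -158.4]
(271, 149) [  33.8  -54.2   66.1 -158.1]
(268, 150) [  32.9  -60.    69.2 -158.2]
(269, 150) [  33.5  -58.4   68.3 -157.9]
(270, 150) [  34.1  -56.8   67.4 -157.6]
(271, 150) [  34.7  -55.2   66.5 -157.3]
(269, 151) [  34.4  -59.3   68.7 -157.1]
(270, 151) [  35.   -57.8   67.8 -156.8]
(270, 152) [  36.   -58.7   68.2 -156. ]
(270, 153) [  36.9  -59.6   68.6 -155.3]
```

```bash
python3 - <<'E'
from h import *
m2=dict(np.load("pics/w2.npz"));print("bore64",onplane(m2,253.2,125,64,True),"b",onplane(m2,253.07,124.2,26,True))
q=q_yaw(np.radians(-10)); c=(472.2,-205)
move_pose([*c,140],q)
move_linear([*c,60],rate=150); move_linear([*c,29],rate=60)
sleep(.2);print(current_clock(),current_tcp_pos(),current_contact_force())
move_gripper(0.0);sleep(.2)
print(current_gripper_width()*88,current_contact_force(),current_tcp_pos())
move_linear([*c,120],rate=120);sleep(.3)
print(current_clock(),current_gripper_width()*88,current_contact_force(),current_moment(),current_tcp_pos())
cv2.imwrite("pics/g1.png",capture("wrist"));cv2.imwrite("pics/g1t.png",capture("top"));cv2.imwrite("pics/g1s.png",capture("scene"))
E
```

```text
bore64 [ 472.66080697 -205.42589947   64.        ] b [ 472.22631889 -205.24033453   26.        ]
8.3083 [ 472.40425747 -205.0967205    29.24996791] [ 0.00332719  0.82551583 -0.27721503]
43.79871183268714 [-1.78537051  0.7719244   0.61724994] [ 471.99816381 -204.97973217   28.97372581]
10.4667 43.949966187699964 [ 0.19573025  1.05283084 -4.1414922 ] [-0.04935963 -0.00230169 -0.0154112 ] [ 471.89910785 -204.9942533   119.57369446]
```

View pics/g1.png

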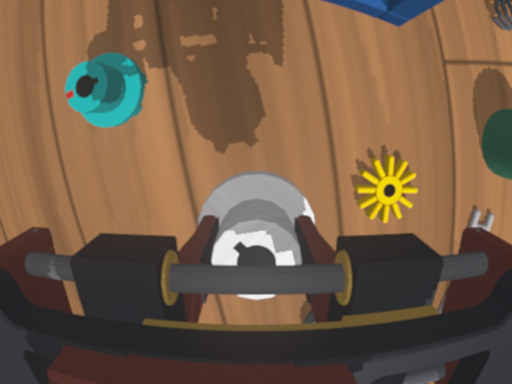

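View pics/g1s.png

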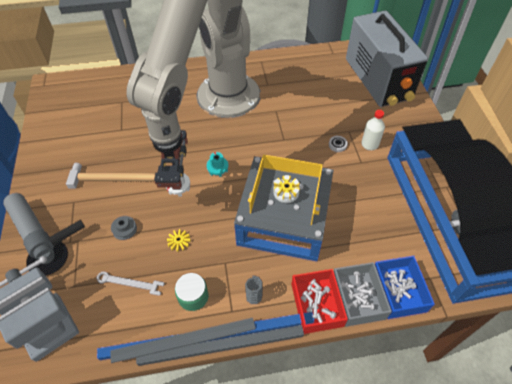

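The coupling is held (43.9 mm width, weight felt). The wrist image shows it upright between the pads at (256,240).

```bash
python3 - <<'E'
from h import *
p=current_tcp_pos()
move_linear([p[0],p[1],265],rate=200)
q=q_yaw(np.radians(-10+56.7-41.8)); A=(580.4,93.0)
move_pose([*A,265],q); move_linear([*A,209],rate=100); sleep(.4)
f0=current_contact_force();print(current_clock(),current_tcp_pos(),np.degrees(yaw()),f0,current_moment())
z=209
while z>188.6:
    z-=0.8; move_linear([*A,z],rate=15)
    f=current_contact_force()-f0
    print(round(z,1),np.round(f,1),np.round(current_tcp_pos(),1))
    if abs(f[2])>6 or np.hypot(f[0],f[1])>8: break
print(current_clock(),current_moment())
cv2.imwrite("pics/d1.png",capture("wrist"));cv2.imwrite("pics/d1s.png",capture("scene"))
E
```

```text
13.8083 [580.50638828  93.05716206 209.26002888] 4.904504176936842 [-0.30579061 -0.97181765 -3.54473051] [-0.04256603  0.07018241 -0.00242791]
208.2 [ 0.7  0.3 -0.3] [580.3  93.  208.1]
207.4 [ 0.1  0.7 -1.1] [580.4  93.  207.3]
206.6 [-0.1  0.4  0.3] [580.4  93.  206.5]
205.8 [0.2 1.4 0.4] [580.4  93.  205.7]
205.0 [ 1.1  1.1 -0.2] [580.3  93.  205. ]
204.2 [ 0.7  1.7 -1. ] [580.4  93.  204.1]
203.4 [ 0.1  0.4 -0.2] [580.4  93.  203.3]
202.6 [-0.1  0.7 -0.2] [580.3  93.  202.5]
201.8 [ 1.3  0.7 -0.7] [580.4  93.  201.8]
201.0 [0.4 0.9 0.9] [580.4  93.  201. ]
200.2 [0.6 0.3 0.4] [580.3  93.  200.1]
199.4 [0.5 0.9 0.3] [580.4  93.  199.3]
198.6 [0.6 1.1 0.2] [580.4  93.  198.5]
197.8 [ 0.3  0.4 -0.3] [580.4  93.  197.7]
197.0 [0.5 1.2 0.5] [580.4  93.  196.9]
196.2 [0.4 1.4 0.6] [580.4  93.  196.1]
195.4 [-0.4  1.7  0.2] [580.4  93.  195.4]
194.6 [ 0.3  0.9 -0.1] [580.4  93.  194.5]
193.8 [ 1.1  2.  -0.6] [580.4  93.  193.7]
193.0 [-0.   0.4  0.3] [580.4  93.  192.9]
192.2 [ 0.7  0.9 -0.2] [580.4  93.  192.1]
191.4 [ 0.2  0.5 -1.1] [580.4  93.  191.3]
190.6 [ 0.7  2.  -0.2] [580.4  93.  190.6]
189.8 [-0.8  2.  -0.1] [580.4  93.  189.7]
189.0 [0.1 1.6 0.9] [580.5  93.  189.1]
188.2 [-2.4  1.4  9.3] [580.5  93.1 189. ]
20.3083 [0.00201289 0.92740601 0.0225822 ]
```

Jaws dropped straight in, and the flange met the star at TCP z = 189.0, as expected for a full seat. Now I'll turn coupling and shaft together.

```bash
python3 - <<'E'
from h import *
A=(580.4,93.0)
move_linear([*A,189.2],rate=15)
y0=np.degrees(yaw());tgt=-10+56.7-22.2
for a in np.linspace(y0,tgt,8)[1:]:
    move_linear([*A,189.2],q_yaw(np.radians(a)),rate=50)
    print(round(a,1),round(np.degrees(yaw()),1),np.round(current_contact_force(),1),np.round(current_moment(),2),round(current_clock(),2),round(current_gripper_width()*88,2))
cv2.imwrite("pics/r1s.png",capture("scene"))
w=capture("wrist");cv2.imwrite("pics/r1.png",w)
E
```

```text
7.7 7.7 [-2.2  1.9 -2.2] [0.35 0.42 0.  ] 20.91 43.53
10.5 10.4 [-2.8  3.1 -0.4] [ 0.5   0.62 -0.08] 21.16 43.48
13.3 13.2 [-3.5  3.2 -0.6] [ 0.64  0.77 -0.06] 21.41 43.78
16.1 16.0 [-4.3  3.3  0.6] [ 0.7   0.95 -0.09] 21.66 43.57
18.9 18.8 [-3.6  4.  -0.2] [ 0.7   1.   -0.09] 21.91 43.81
21.7 21.6 [-3.2  4.3  0.3] [ 0.74  0.96 -0.09] 22.16 43.32
24.5 24.4 [-3.8  4.5  0.3] [ 0.76  0.96 -0.07] 22.41 43.61
```

View pics/r1.png

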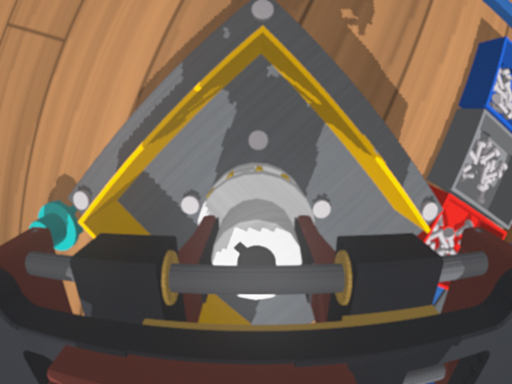

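```bash
python3 - <<'E'
from h import *
move_gripper(1.0);sleep(.2)
p=current_tcp_pos();move_linear([p[0],p[1],290],rate=150)
# look: offset along -tool x
d=24.5;tx=np.radians(d+90)
move_linear([580.4-64.5*np.cos(tx),93-64.5*np.sin(tx),290],rate=200);sleep(.3)
m=camera_model("wrist");im=capture("wrist");cv2.imwrite("pics/f1.png",im);np.savez("pics/f1.npz",**m)
cv2.imwrite("pics/f1s.png",capture("scene"));cv2.imwrite("pics/f1t.png",capture("top"))
print(current_clock(),current_tcp_pos(),current_contact_force())
s=cv2.imread("pics/f1s.png")
cv2.imwrite("pics/z4.png",np.hstack([cv2.resize(im[60:180,194:314],(400,400),interpolation=2),cv2.resize(s[145:255,230:340],(400,400),interpolation=2)]))
E
```

```text
25.2917 [607.06712958  34.8483098  290.05064579] [-0.96664372 -0.58648885  0.66391785]
```

View pics/f1.png

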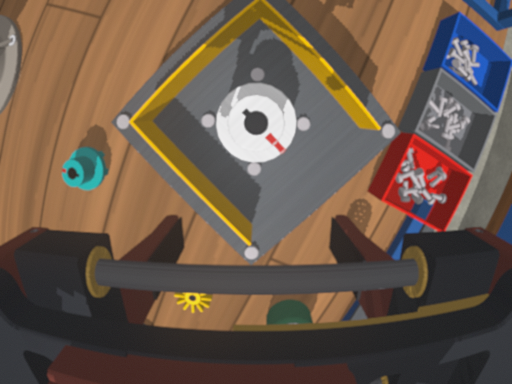

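View pics/z4.png

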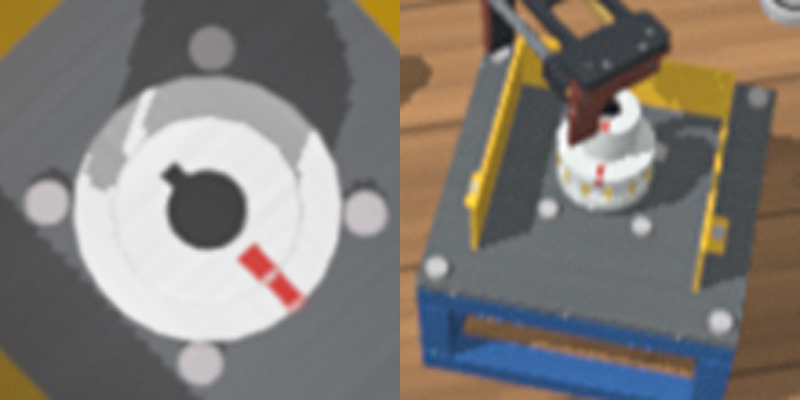

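The red mark at wrist pixel about (275,143) points at the guard's open corner side. In the scene view the flange sits flush on the star. I'll measure the angle.

```bash
python3 - <<'E'
from h import *
m=dict(np.load("pics/f1.npz"));v=cv2.imread("pics/f1.png")
hv=cv2.cvtColor(v,cv2.COLOR_BGR2HSV)
wh=((hv[...,1]<40)&(hv[...,2]>120)).astype(np.uint8)*255;Z=np.zeros_like(wh);cv2.circle(Z,(256,122),42,255,-1);wh&=Z
cn=max(cv2.findContours(wh,cv2.RETR_EXTERNAL,cv2.CHAIN_APPROX_NONE)[0],key=cv2.contourArea)
el=cv2.fitEllipse(cv2.convexHull(cn))
fc=onplane(m,*el[0],186,True);print(el,"centre",fc,"if 14 high",onplane(m,*el[0],200,True))
r=.5*(el[1][0]+el[1][1])/2
for z in(186,200): print(z,"flange radius",np.hypot(*(onplane(m,el[0][0]+r,el[0][1],z,True)-onplane(m,*el[0],z,True))[:2]))
red=((hv[...,1]>100)&((hv[...,0]<8)|(hv[...,0]>172))).astype(np.uint8)*255;Z[:]=0;cv2.circle(Z,(256,122),42,255,-1);red&=Z
n,l,s,c=cv2.connectedComponentsWithStats(red);print(s[1:],c[1:])
for k in range(1,n):
    if s[k,4]<8: continue
    p=onplane(m,*c[k],186,True)-fc; print(np.hypot(*p[:2]),np.degrees(np.arctan2(p[1],p[0])))
P=[onplane(m,*p,132,True) for p in((123,122),(251,253),(388,131))]
d=P[1]-P[0];e=P[1]-P[2];print("stand",np.degrees(np.arctan2(d[1],d[0])),np.degrees(np.arctan2(e[1],e[0]))+90,(P[0]+P[2])/2)
# guard side walls, top edges z=186: ends at open side
E
```

```text
((255.77789306640625, 122.89869689941406), (81.06866455078125, 82.80039978027344), 94.5842514038086) centre [581.45507004  92.26029354 186.        ] if 14 high [581.40648373  92.40445767 200.        ]
186 flange radius 36.58882755640233
200 flange radius 34.66523814921158
[[266 134  10  10  58]
 [275 142   9  10  48]] [[270.5        138.34482759]
 [278.75       146.5625    ]]
19.075609731656193 -21.798522228450047
29.558332096725238 -21.15182188950555
stand -22.452640819975528 -22.355005989110296 [580.9789445  92.632232  132.       ]
```

```bash
python3 - <<'E'
from h import *
t=cv2.imread("pics/top0.png");n=cv2.imread("pics/f1t.png")
cv2.imwrite("pics/z5.png",np.hstack([t,n])[:, :, :][60:384,:][:, :]) if 0 else cv2.imwrite("pics/z5.png",n)
E
```

```text
(no output)
```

View pics/z5.png

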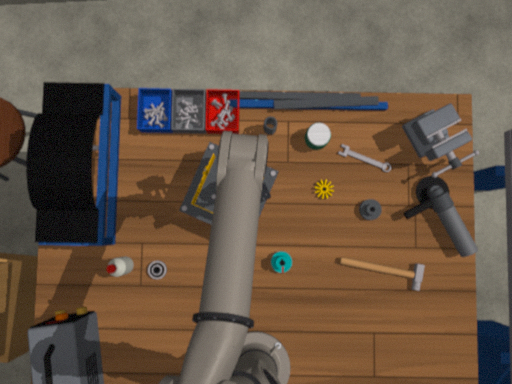

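```bash
python3 - <<'E'
from plant import *
print(current_contact_force(),current_clock()); finish_job()
E
```

```text
[-0.96664372 -0.58648885  0.66391785] 25.2917
the job is handed in; nothing more can be done
```

The coupling half is fitted on the generator's coupling with the setscrew facing the open side of the guard. I handed the job in at 25.3 s on the robot's clock, and no verdict is reported.

I gripped it by the boss and turned its jaws to the gap angle seen in the wrist image (-41.8°). The jaws dropped in without any feeling round. I then turned coupling and shaft together about 20°, let go and backed off.

**Checks**
- **Seating:** The flange met the star at the height expected for a full seat, with about 9 N of contact. The apparent flange size agrees with it being seated: 36.6 mm radius at the seated height against a true 36 mm. At 14 mm too high it would have measured 34.7 mm.
- **Setscrew:** It points at about -21.5° and the stand's open side at about -22.4°, so it is within about 1°.
- **Centring:** The coupling measured about 1 mm from the shaft axis I had measured, which is within the camera calibration error.
- **Surroundings:** The other parts look unmoved in the last top view, though the arm hides part of it. The arm was clear and the force reading near zero at hand-in.

**Disagreement:** The vertical moment while turning read only about 0.09 N m, below the expected 0.3 N m. However, the keyway kept its place relative to the gripper and the final angle came out right, so I took it that the grip had not slipped.

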